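Lower the ratchet hold-down onto the cedar headstock

TASK

Clamp the cedar headstock offcut under the bench's ratchet hold-down using fingertip pushes only: first press the red pawl tab all the way down so the ratchet comes free (it stays down by itself), then push the raised blue arm down by the black pad on its end until its cork foot rests on the cedar, and leave it there. Nothing is to be gripped or lifted; the headstock, pumice stone, brass end pin and jar stay where they are.

Things in the scene. Friction and masses are not known exactly. Their poses are not given: they have to be found in the camera images.
- stand: Fixed grey base plate, 325 x 110 x 12 mm, of the hold-down. Origin on the bench surface straight below the arm's pivot. +x runs along the blue arm to its free end, -x to the red pawl tab; y is parallel to both hinges; z up. Plate: x -98 to +228, y -55 to +55 mm. Steel cheeks at the pivot rise to 118 mm. A fixed buffing motor, 180 mm high, stands over 100 mm beyond the tab.
- clamp_pivot (a point): Hinge axis of the blue arm (parallel to the stand's y), fixed, 100 mm above the bench.
- push_pad (a point): Centre of the top face of the black rubber push pad (44 mm along the arm, 36 mm across) at the free end of the blue arm; it moves with the arm. It lies 193 mm along the arm from clamp_pivot and 18 mm above the arm's centre line. The arm starts 33 to 40 degrees above level and is level when its foot rests on the cedar, so this point ends 118 mm above the bench. Push here from above, following the arc about clamp_pivot.
- foot (a point): Cork foot, 36 mm across, on a steel spindle 150 mm along the arm, hanging 66 mm below the arm's centre line. This point is the centre of the cork's underside; it moves with the arm.
- holdarm: The blue arm itself with its toothed quadrant, push pad and cork foot; origin on its hinge axis; the bar is 22 mm wide, 16 mm deep and reaches 215 mm from the hinge.
- clamp (a joint): Arm hinge, rad: 0 = fully raised (40 degrees above level), grows as the arm goes down, 0.70 = level with the foot on the cedar. With the pawl engaged a tooth stops it before 0.16. Once the pawl is free, about 3 to 6 N at the push pad moves it, and friction holds it where it is left.
- pawl_tab (a point): Centre of the top face of the red plastic thumb tab (36 x 36 x 8 mm) of the pawl, on the other side of the pivot from the arm. It moves with the pawl, starts about 64 mm above the bench and ends about 34 mm above it when pressed fully.
- pawl_pivot (a point): Hinge axis of the pawl (parallel to the stand's y), fixed, 50 mm above the bench. With the pawl engaged the pawl_tab point is 70 mm to the stand's -x side of it and 14 mm above it.
- pawl (a joint): Pawl hinge, rad: 0 = engaged in the teeth, grows as the tab goes down, 0.42 = end stop, free of the teeth beyond about 0.2. Takes about 3 to 4 N at the tab; friction keeps it where it is left.
- headstock: Loose cedar headstock offcut, 120 x 72 x 22 mm, lying on the base plate under the cork foot; its top is 34 mm above the bench. Origin at the centre of its underside. Leave it in place.
- pumice: Loose round grey pumice stone, 66 mm across, 28 mm high, bystander; origin at the centre of its underside.
- endpin: Loose brass end pin standing on the bench, 28 mm across, 35 mm high, bystander; origin at the centre of its underside.
- jar: Loose green glass jar of ebony dowels, 72 mm across, dowel tops 104 mm high, bystander; origin at the centre of its underside.
Not all that is in view belongs to the job. Of the things like the headstock, leave any that is turquoise; of the rest the smaller one is meant.

How it is judged:
On the way, in this order (a step that is already met when the one before it is completed fails the run):
1. the pawl tab is pressed down, free of the teeth, with the arm still raised (value of joint pawl above 0.32 rad and value of joint clamp below 0.2 rad), for 0.2 s.
2. the arm is pushed down and its cork foot bears on the cedar (value of joint clamp above 0.68 rad and contact force between holdarm and headstock above 0.3 N), for 0.2 s.
At the end, for the whole second after the job is handed in: The pawl is still down (joint over 0.30 rad), the arm is down and at rest (joint over 0.68 rad) with its cork foot bearing on the cedar (over 0.3 N), the headstock is within 12 mm and pumice, end pin and jar within 20 mm of where they began (all of step 2 and value of joint pawl above 0.3 rad and velocity of joint clamp between -0.02 and 0.02 rad/s and distance of headstock from where it was at the start of the episode below 0.012 m and distance of each of pumice, endpin, jar from where it was at the start of the episode below 0.02 m); the robot touches nothing.
It fails at once if the arm is forced past the teeth with the pawl engaged (value of joint pawl below 0.1 rad and value of joint clamp above 0.22 rad).
It fails at once if the headstock is lifted, carried or shoved out of place (distance of headstock from where it was at the start of the episode above 0.02 m).
It fails at once if a bystander is lifted, carried or knocked away (distance of any of pumice, endpin, jar from where it was at the start of the episode above 0.03 m).
It also fails if it takes over 48 s, if anything falls off the work surface, if the arm or the gripper's body presses on something with over 40 N, if the wrist force passes 120 N, or if a joint passes its speed limit or range.

ROBOT

A 6-joint arm with a two-finger parallel gripper is mounted at the origin on the work surface. World frame = base frame: x ahead of the robot, y to its left, z up, the work surface at z = 0. Lengths are in m, angles in rad, forces in N, time in s.
With the tool pointing down it reaches from about 0.375 to 0.9 m from the base axis. Payload 3.1 kg.
Tool frame: the origin (TCP) lies midway between the tips of the shut fingers; the grasp point (between the pads) lies 19 mm behind it (manip.hold_point_z is the distance from the TCP to the grasp point, in m); z points along the fingers, y is the direction in which the jaws open and shut (so a half turn about z gives the same grasp; the last joint's range is limited). The gripper opens to 85 mm and grips with 20 to 120 N. Pads are 22 mm wide; open, the fingers measure 114 mm over their backs; the gripper's body (76 mm by 85 mm) begins 54 mm behind the grasp point. The pads swing forward as they close: fully open they stand 13 mm farther back than shut.
Start: joints at [-1.381, 0.527, 1.433, -0, 1.181, -0.178], TCP at [0.225, -0.583, 0.231] pointing down, gripper open.
Joint ranges: [-3.08, 3.08], [-0.75, 2.2], [0.22, 2.44], [-1.43, 4.57], [0, 2.65], [-2.85, 2.85]. Speed limits (rad/s): [2.79, 2.79, 3.14, 3.14, 3.14, 3.14].

INTERFACE

Orientations are given as a unit quaternion [x, y, z, w].
In Python, from station import manip gives the robot as it stands.
- The arm moves only by the tool drive_tool, never from a script. Its argument "motion" is one flat list of numbers, 7 for each row, row after row: the shift along the tool's x, y, z in mm, then the turn, a rotation vector about the tool's x, y, z in degrees, then the finger opening in mm, from 0 to 85.4. A call has 1 to 8 rows; each row is the pose to reach, as a shift and turn from the pose measured when the call began, along the tool's axes at that moment; what a row does not reach only later rows make up. A row lasts 1/8 s, in which the tool goes at most 62.5 mm and 10.7 degrees, less where a joint would pass 70% of its speed; a pose out of reach is approached as far as the arm can. A call with a gripper value outside its range is refused whole. The fingers move at their own pace and stop on an object; "force" is the grip in N (left out, the last holds). Time passes only in rows, so rows that repeat a pose let the fingers close. It gives the time, the measured TCP pose, the force and the opening at its end, in the units of the state.
- manip.sense(): the state, without advancing time (a new reading comes with each control period).
- manip.snapshot(name): name is "side" or "top" or "wrist"; returns a dict with "color" (420x560x3 uint8, red, green, blue), "fx", "fy", "cx", "cy" (pixels), "view" (4x4, takes a point from world to camera coordinates). Camera axes: x right, y up, looking along -z (the intrinsics and any distortion apply to the point x, -y, -z); pixel columns grow to the right and rows downward; lengths in m; the calibration is good to about 2 mm. A picture is of the moment at which its call begins. There is no depth.
- manip.sign_off(): hands the job in, once; it reports no verdict.
The state is a dict: "t": time; "q": joint angles; "qd": joint speeds; "tau": joint torques, N m; "tcp_pos": TCP position; "tool_rot": TCP orientation; "force": force on the tool from outside, world axes, zero at the start; "ft_torque": the same for the moment, N m; "finger_gap": opening from 0.0 (shut) to 1.0 (fully open).
Only numpy, scipy, OpenCV 4.12 (cv2) and the standard library are available. Lean on these libraries where they do the work, as an engineer would, in place of code of your own. Each camera call takes 0.05 s, during which the arm holds its last target.

## Working session

There is one attempt and no reset: what is moved stays moved. The work goes in short steps, Python scripts to look and compute and a tool call to move; the robot and the scene stay as the last step left them, time stands still between calls to the robot, and variables do not carry over. Pictures are saved under pics/ and viewed, and the job is handed in when it is done.

Besides the shell and the picture viewer there is one more tool, called after ">>>" in YAML: its name, and indented under it one key for each argument. drive_tool: Moves the arm, as the interface text tells. Its arguments: {"type":"object","properties":{"motion":{"type":"array","items":{"type":"number"}},"force":{"type":"number"}},"required":["motion"]}

```bash
mkdir -p pics; ls; cat > h.py <<'E'
import numpy as np, cv2, pickle
from station import manip
def snap(n,f):
    s=manip.snapshot(n); cv2.imwrite('pics/'+f+'.png',s['color'][:,:,::-1]); pickle.dump(s,open('pics/'+f+'.pkl','wb')); return s
def ray(s,u,v):
    V=np.array(s['view']); R=V[:3,:3]; t=V[:3,3]
    d=np.array([(u-s['cx'])/s['fx'],-(v-s['cy'])/s['fy'],-1.]); return -R.T@t, R.T@d
def onz(s,u,v,z):
    o,d=ray(s,u,v); return o+d*(z-o[2])/d[2]
def proj(s,p):
    V=np.array(s['view']); c=V[:3,:3]@np.array(p)+V[:3,3]
    return s['cx']+s['fx']*c[0]/-c[2], s['cy']+s['fy']*c[1]/c[2]
E
python3 - <<'E'
from h import *
for n in ['side','top','wrist']:
    s=snap(n,n+'0'); print(n,[k for k in s],s['fx'],s['cx'],s['cy'],(-np.array(s['view'])[:3,:3].T@np.array(s['view'])[:3,3]).round(3))
print(manip.sense())
E
```

```text
pics
side ['color', 'fx', 'fy', 'cx', 'cy', 'view'] 544.0361564515138 282.67870497567986 210.17652277416587 [ 0.409 -0.785  0.73 ]
top ['color', 'fx', 'fy', 'cx', 'cy', 'view'] 417.8976523472015 282.6391384794 209.75978191020604 [0.446 0.088 1.098]
wrist ['color', 'fx', 'fy', 'cx', 'cy', 'view'] 373.97631835188474 277.82904910510774 209.87486785956506 [ 0.297 -0.555  0.374]
{'t': 0.15, 'q': array([-1.38147442e+00,  5.28285131e-01,  1.43364761e+00, -3.68109157e-06,
        1.18143605e+00, -1.78476293e-01]), 'qd': array([ 5.80788811e-04, -1.72466086e-03, -3.35371904e-03,  9.29228773e-04,
        2.55112272e-05, -8.03959899e-04]), 'tau': array([ 3.31380970e-04, -4.42741978e+01, -1.78276384e+01, -1.92237380e-04,
        5.59702894e-03, -5.98594539e-06]), 'tcp_pos': array([ 0.22465539, -0.58260559,  0.23052586]), 'tool_rot': array([ 9.83137646e-01,  1.82864924e-01, -6.51793703e-06, -8.88045751e-04]), 'force': array([-0.95325341, -0.48959141, -0.54033768]), 'ft_torque': array([-0.00471477,  0.05747761,  0.0085361 ]), 'finger_gap': 0.9973796305057543}
```

View pics/side0.png

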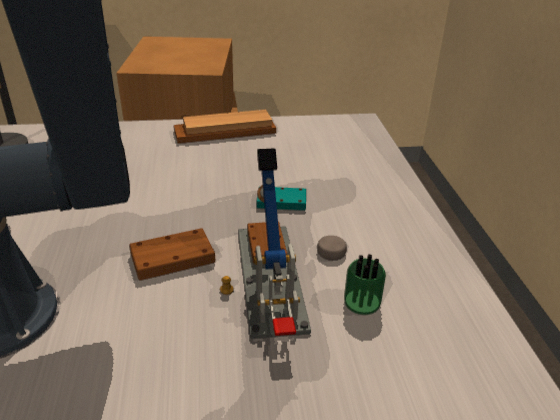

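View pics/top0.png

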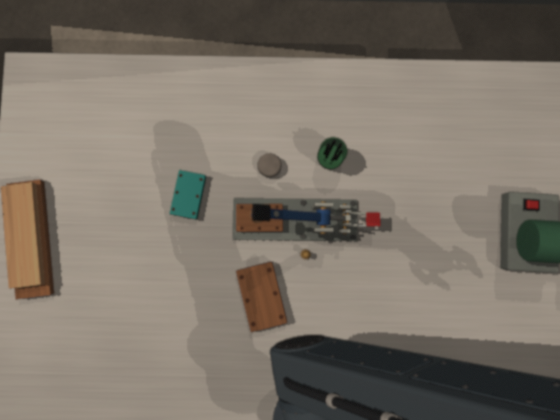

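```bash
python3 - <<'E'
from h import *
T=pickle.load(open('pics/top0.pkl','rb'));S=pickle.load(open('pics/side0.pkl','rb'))
for n,s in(('T',T),('S',S)):
    h=cv2.cvtColor(s['color'],cv2.COLOR_RGB2HSV); H,Sa,V=cv2.split(h)
    red=((H<5)|(H>175))&(Sa>200)&(V>120)
    blue=(H>105)&(H<125)&(Sa>150)&(V>40)
    blk=(V<28)
    for nm,m in(('red',red),('blue',blue),('blk',blk)):
        k,l,st,c=cv2.connectedComponentsWithStats(m.astype(np.uint8))
        for i in range(1,k):
            if st[i,4]>40: print(n,nm,st[i],c[i].round(1))
    
for uv in [(233,198),(357,199),(358,242),(233,241)]: print('plate',onz(T,*uv,.012).round(4))
for uv in [(373,219)]: print('tab',onz(T,*uv,.064).round(4))
print('tabS',onz(S,284,326,.064).round(4))
print('motor',onz(T,502,193,0.05).round(3),onz(T,502,270,.05).round(3))
for nm,uv in(('pumice',(269,165)),('pin',(306,254))): print(nm,onz(T,*uv,.03).round(3))
print('jar',onz(T,332,153,.1).round(3))
for n,s,b in(('top0',T,(210,120,410,280)),('side0',S,(220,130,400,370))):
    im=cv2.imread('pics/'+n+'.png')[b[1]:b[3],b[0]:b[2]]
    k=min(800/im.shape[1],600/im.shape[0]); cv2.imwrite('pics/'+n+'z.png',cv2.resize(im,None,fx=k,fy=k,interpolation=cv2.INTER_CUBIC)); print(k)
E
```

```text
T blk [325 141  10  16  53] [328.8 148. ]
T blk [254 205  16  15 226] [261.3 212.3]
T blk [281 337  37  10 178] [300.8 340.7]
T blk [285 378  41  17 113] [304.5 386.7]
T blk [336 399  45  17 137] [360.3 406.4]
S red [273 317  23  17 297] [283.6 324.9]
S blue [263 171  11  10  51] [267.6 175. ]
S blue [264 182  22  86 839] [272.6 229.9]
S blk [   3    0  123  189 6809] [71.3 75.1]
S blk [  0  84  15  40 160] [  7. 104.]
S blk [258 149  19  22 369] [267.  159.3]
S blk [  0 181  72  41 304] [ 45.7 205.2]
S blk [119 185  11  12  48] [123.8 190.8]
S blk [ 80 187  25  21 158] [ 91.8 197.6]
S blk [110 186  18  18  83] [116.6 196.6]
S blk [ 73 193   9  12  45] [ 77.6 198.5]
S blk [  0 225  24  67 528] [  7.7 262.5]
S blk [363 255   8  24 109] [366.8 268.2]
S blk [356 256   7  21  89] [358.9 266.8]
S blk [371 259   7  20  87] [374.5 269.3]
S blk [ 22 260  18  28 103] [ 31.6 274.3]
plate [0.5639 0.2156 0.012 ]
plate [ 0.5672 -0.1086  0.012 ]
plate [ 0.455  -0.1116  0.012 ]
plate [0.4518 0.2125 0.012 ]
tab [ 0.5122 -0.1391  0.064 ]
tabS [ 0.5111 -0.1445  0.064 ]
motor [ 0.585 -0.469  0.05 ] [ 0.392 -0.464  0.05 ]
pumice [0.649 0.123 0.03 ]
pin [0.422 0.024 0.03 ]
jar [ 0.668 -0.032  0.1  ]
3.75
2.5
```

View pics/top0z.png

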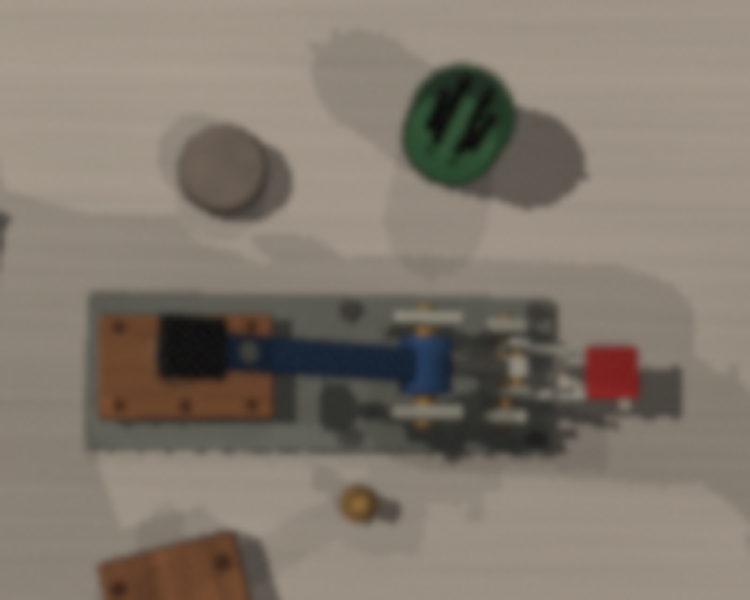

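View pics/side0z.png

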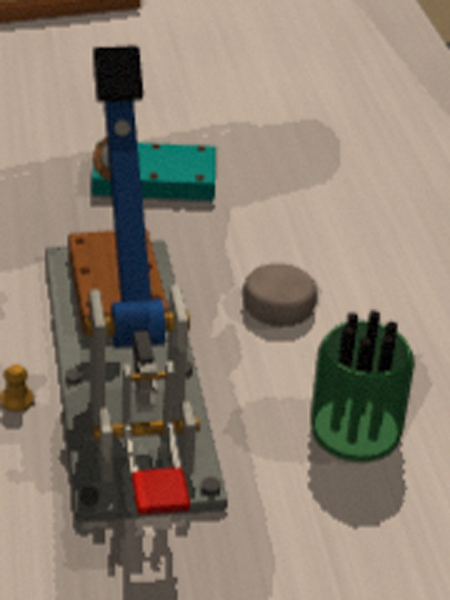

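>>> drive_tool:
  motion: [49,-35,0,0,0,3,0,98,-70,0,0,0,6,0,147,-105,0,0,0,9,0,196,-140,0,0,0,12,0,245,-175,0,0,0,15,0,294,-210,0,0,0,18,0,343,-245,0,0,0,21,0,392,-280,0,0,0,21,0]

```text
t: 1.15
tcp_pos: [0.4906, -0.1787, 0.2311]
tool_rot: [1.0, 0.0, -0.0, -0.001]
force: [0.6, -0.4, -1.1]
finger_gap: -0.002
```

```bash
python3 - <<'E'
from h import *
print(manip.sense()); snap('side','side1'); s=snap('wrist','wrist1')
E
```

```text
{'t': 1.15, 'q': array([-5.64236101e-01,  3.90207758e-01,  1.68853171e+00,  1.31513087e-03,
        1.06381177e+00,  1.00507828e+00]), 'qd': array([ 9.51036695e-01,  1.15897391e-01, -2.13148671e-01, -2.00736126e-04,
        8.12621461e-02,  9.30434081e-01]), 'tau': array([-3.09041977e+00, -3.74656391e+01, -1.44627151e+01,  3.22669779e-02,
        1.67986988e-01, -5.65623678e-01]), 'tcp_pos': array([ 0.49060044, -0.17871951,  0.23109042]), 'tool_rot': array([ 9.99999631e-01,  4.21422679e-04, -9.71197494e-05, -7.42003055e-04]), 'force': array([ 0.61097909, -0.41820908, -1.14761043]), 'ft_torque': array([-0.00377129, -0.01604012, -0.03211874]), 'finger_gap': -0.0018940207083270014}
```

View pics/side1.png

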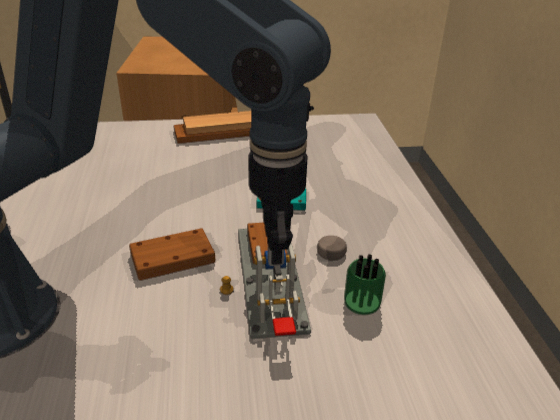

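View pics/wrist1.png

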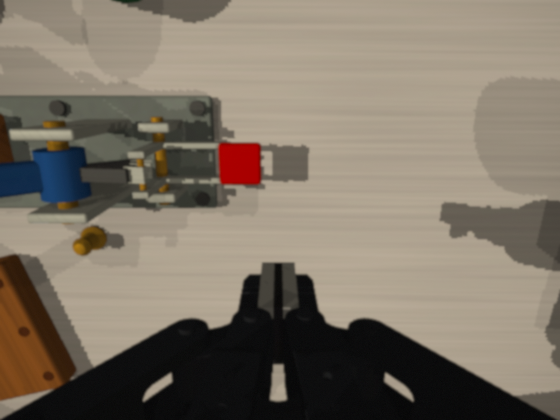

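```bash
python3 - <<'E'
from h import *
s=snap('wrist','wrist2')
h=cv2.cvtColor(s['color'],cv2.COLOR_RGB2HSV); H,Sa,V=cv2.split(h)
m=(((H<5)|(H>175))&(Sa>200)&(V>120)).astype(np.uint8)
k,l,st,c=cv2.connectedComponentsWithStats(m)
for i in range(1,k):
  if st[i,4]>100: print(st[i],c[i],onz(s,*c[i],.064))
st=manip.sense();print(st['t'],st['tcp_pos'],st['force'])
E
```

```text
[ 215  141   41   40 1609] [235.13362337 160.39900559] [ 0.51439959 -0.13835671  0.064     ]
1.3 [ 0.49063379 -0.17767046  0.23095055] [-0.26582832 -0.46838182 -0.33543925]
```

>>> drive_tool:
  motion: [22,-33,30,0,0,0,0,22,-33,85,0,0,0,0,22,-33,135,0,0,0,0,22,-33,155,0,0,0,0,22,-33,155,0,0,0,0]

```text
t: 1.92
tcp_pos: [0.5106, -0.1449, 0.0742]
tool_rot: [1.0, 0.003, -0.002, -0.002]
force: [0.9, 0.4, 0.4]
finger_gap: 0.002
```

```bash
python3 - <<'E'
from h import *
s=snap('side','side2')
im=s['color'][130:370,220:400,::-1];cv2.imwrite('pics/side2z.png',cv2.resize(im,None,fx=2.5,fy=2.5))
st=manip.sense();print(st['t'],st['tcp_pos'],st['force'])
E
```

```text
1.975 [ 0.51169186 -0.14527618  0.07555747] [-0.05513603 -0.34934681  0.58777756]
```

View pics/side2z.png

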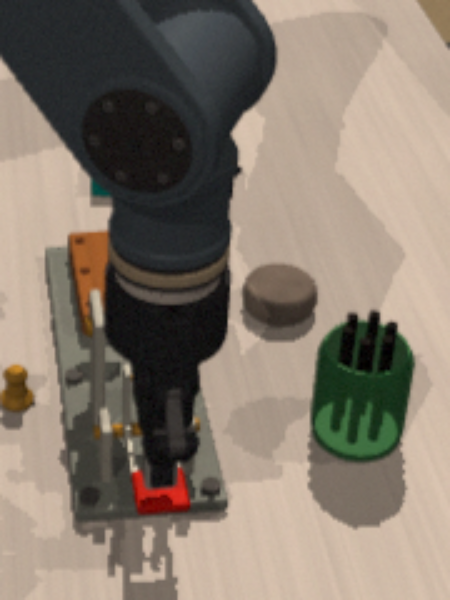

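>>> drive_tool:
  motion: [1,0,6,0,0,0,0,1,0,12,0,0,0,0,1,0,18,0,0,0,0,1,0,24,0,0,0,0,1,0,30,0,0,0,0,1,0,34,0,0,0,0,1,0,34,0,0,0,0]

```text
t: 2.85
tcp_pos: [0.5125, -0.1449, 0.0411]
tool_rot: [1.0, 0.003, -0.001, -0.002]
force: [0.2, -0.5, 0.7]
finger_gap: 0.001
```

>>> drive_tool:
  motion: [0,0,2,0,0,0,0,0,0,4,0,0,0,0]

```text
t: 3.1
tcp_pos: [0.5124, -0.1444, 0.0371]
tool_rot: [1.0, 0.003, -0.001, -0.002]
force: [1.0, -0.5, 2.4]
finger_gap: -0.002
```

```bash
python3 - <<'E'
from h import *
s=snap('side','side3')
im=s['color'][250:370,220:400,::-1];cv2.imwrite('pics/side3z.png',cv2.resize(im,None,fx=4,fy=4))
st=manip.sense();print(st['t'],st['tcp_pos'],st['force'])
E
```

```text
3.15 [ 0.51225132 -0.1443632   0.03683376] [ 1.71363682 -0.03592473  1.1635525 ]
```

View pics/side3z.png

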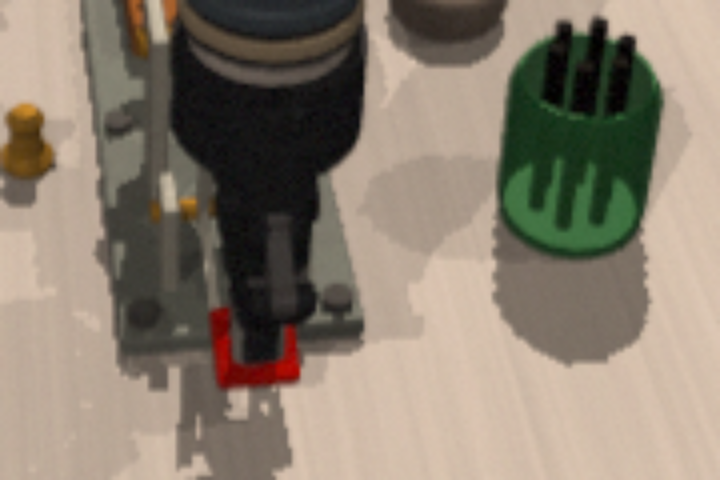

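>>> drive_tool:
  motion: [0,0,2,0,0,0,0,0,0,3,0,0,0,0,0,0,3,0,0,0,0]

```text
t: 3.52
tcp_pos: [0.5121, -0.1441, 0.0341]
tool_rot: [1.0, 0.003, -0.002, -0.002]
force: [1.0, 0.6, 4.3]
finger_gap: -0.004
```

>>> drive_tool:
  motion: [0,0,1,0,0,0,0,0,0,2,0,0,0,0,0,0,3,0,0,0,0,0,0,3,0,0,0,0]

```text
t: 4.03
tcp_pos: [0.5123, -0.1439, 0.0333]
tool_rot: [1.0, 0.003, -0.001, -0.002]
force: [-1.7, 2.2, 19.3]
finger_gap: 0.004
```

The force jumped to 19 N and the tool stalled, so the pawl is at its end stop. I'll lift off and look.

>>> drive_tool:
  motion: [0,0,-5,0,0,0,0,0,0,-25,0,0,0,0,0,0,-75,0,0,0,0,0,0,-135,0,0,0,0,0,0,-195,0,0,0,0,0,0,-245,0,0,0,0,0,0,-265,0,0,0,0,0,0,-265,0,0,0,0]

```text
t: 5.03
tcp_pos: [0.5131, -0.1451, 0.2993]
tool_rot: [1.0, 0.003, -0.0, -0.001]
force: [0.1, 0.2, 0.3]
finger_gap: -0.001
```

```bash
python3 - <<'E'
from h import *
s=snap('wrist','wrist4');snap('side','side4');s2=snap('top','top4')
im=s2['color'][120:280,210:410,::-1];cv2.imwrite('pics/top4z.png',cv2.resize(im,None,fx=3.75,fy=3.75))
st=manip.sense();print(st['t'],st['tcp_pos'],st['tool_rot'],st['force'],st['q'])
E
```

```text
5.175 [ 0.51169269 -0.14437691  0.29632665] [ 0.99998725  0.00253077 -0.00318175 -0.0029948 ] [ 0.09971445  0.99541905 -0.01719517] [-0.48664019  0.33002595  1.57853032  0.00242742  1.24146901  1.07829981]
```

View pics/wrist4.png

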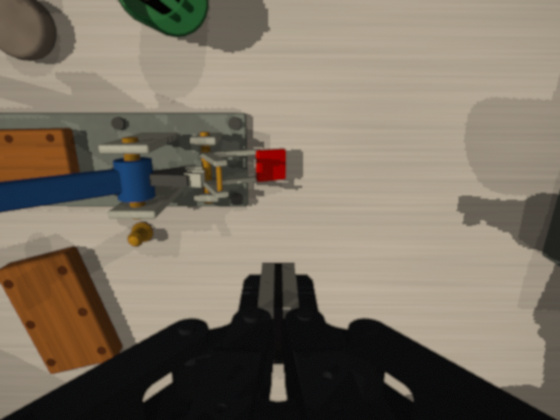

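View pics/side4.png

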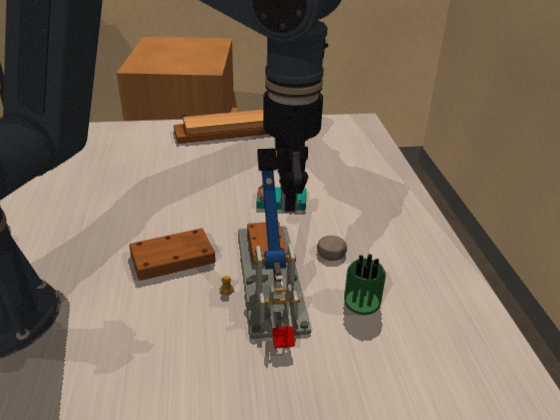

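View pics/top4z.png

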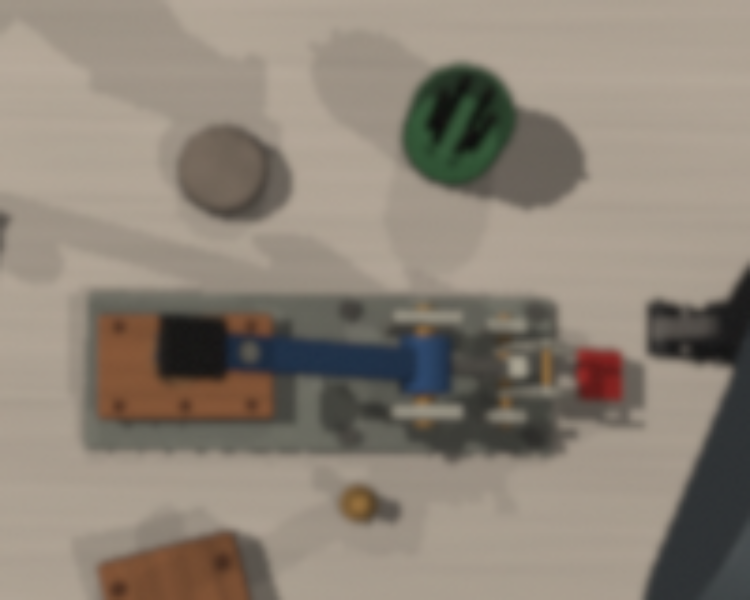

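```bash
python3 - <<'E'
from h import *
T=pickle.load(open('pics/top0.pkl','rb'));S=pickle.load(open('pics/side0.pkl','rb'))
def tri(a,b):
    o1,d1=ray(T,*a);o2,d2=ray(S,*b)
    t=np.linalg.lstsq(np.c_[d1,-d2],o2-o1,rcond=None)[0]
    p,q=o1+t[0]*d1,o2+t[1]*d2; return ((p+q)/2).round(4),(p-q).round(4)
print('pad',tri((261.3,212.3),(267,159.3)))
T4=pickle.load(open('pics/top4.pkl','rb'));print('tab',onz(T4,210+600/3.75,120+375/3.75,.034))
print('hub',onz(T,210+427/3.75,120+363/3.75,.11))
a=np.radians
for d in (33,37,40,30,20,10,0):
    s=193*np.cos(a(d))-18*np.sin(a(d)); z=100+193*np.sin(a(d))+18*np.cos(a(d))
    p=(.5095-.0098*(s-65)/1000,-.013+s/1000,z/1000); print(d,np.round(p,4),np.round(proj(T,p),1),np.round(proj(S,p),1))
# top-view edges of pad
g=T['color'].max(2)[200:225,245:285]; print(g[10:18].tolist()[3])
E
```

```text
pad (array([0.5109, 0.1301, 0.2311]), array([ 0.0009, -0.0001,  0.0001]))
tab [ 0.51141044 -0.13800099  0.034     ]
hub [ 0.51239403 -0.01245917  0.11      ]
33 [0.5086 0.1391 0.2202] [257.3 213.9] [265.6 162.1]
37 [0.5087 0.1303 0.2305] [261.2 213.6] [266.1 159.6]
40 [0.5088 0.1233 0.2378] [264.4 213.3] [266.6 157.9]
30 [0.5086 0.1451 0.2121] [254.6 214.1] [265.2 164.3]
20 [0.5084 0.1622 0.1829] [247.7 215. ] [264.1 172.9]
10 [0.5083 0.1739 0.1512] [243.6 215.9] [263.4 183.4]
0 [0.5082 0.18   0.118 ] [242.3 216.9] [263.  195.5]
[106, 106, 106, 107, 107, 100, 78, 50, 31, 23, 20, 18, 20, 20, 18, 19, 18, 20, 19, 17, 18, 20, 19, 19, 21, 30, 37, 43, 46, 51, 62, 63, 60, 51, 45, 43, 43, 46, 49, 52]
```

>>> drive_tool:
  motion: [-2,-52,-5,0,0,0,0,-2,-105,-5,0,0,0,0,-2,-158,-5,0,0,0,0,-2,-210,0,0,0,0,0,-2,-250,10,0,0,0,0,-2,-262,22,0,0,0,0,-2,-262,26,0,0,0,0,-2,-262,26,0,0,0,0]

```text
t: 6.18
tcp_pos: [0.508, 0.1166, 0.271]
tool_rot: [1.0, 0.002, -0.004, -0.003]
force: [0.9, 0.7, 0.4]
finger_gap: 0.002
```

```bash
python3 - <<'E'
from h import *
s=snap('side','side5')
im=s['color'][80:260,180:360,::-1];cv2.imwrite('pics/side5z.png',cv2.resize(im,None,fx=3,fy=3))
st=manip.sense();print(st['t'],st['tcp_pos'],st['tool_rot'],st['force'],st['q'])
E
```

```text
6.225 [0.50837096 0.11646841 0.27153712] [ 0.99998841  0.00169668 -0.00356956 -0.00275032] [0.34316416 0.03499574 0.61633134] [0.00751585 0.34154855 1.63680119 0.00601816 1.1703565  1.57255304]
```

View pics/side5z.png

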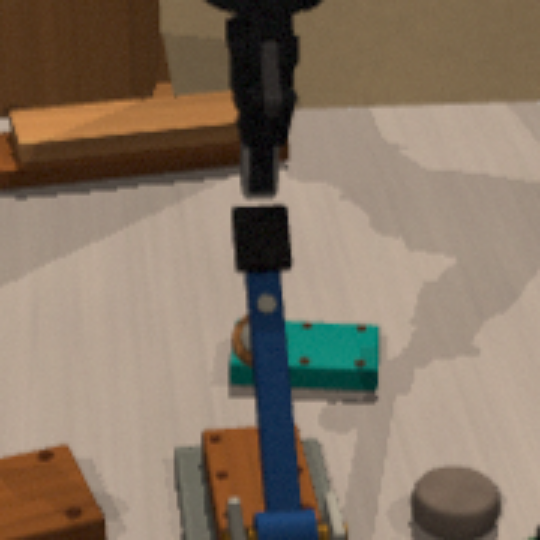

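>>> drive_tool:
  motion: [1,-1,20,0,0,0,0,1,-1,38,0,0,0,0,1,-9,49,0,0,0,0,1,-18,59,0,0,0,0,1,-28,74,0,0,0,0,1,-37,88,0,0,0,0,1,-37,88,0,0,0,0]

```text
t: 7.1
tcp_pos: [0.5077, 0.1555, 0.1823]
tool_rot: [1.0, 0.002, -0.005, -0.004]
force: [0.3, 0.2, -0.1]
finger_gap: -0.0
```

```bash
python3 - <<'E'
from h import *
s=snap('side','side6')
im=s['color'][80:260,180:360,::-1];cv2.imwrite('pics/side6z.png',cv2.resize(im,None,fx=3,fy=3))
st=manip.sense();print(st['t'],st['tcp_pos'],st['tool_rot'],st['force'])
E
```

```text
7.15 [0.50784356 0.15522984 0.18283365] [ 0.9999811   0.0019197  -0.00468797 -0.00348515] [ 0.19973437 -0.67213202  1.06247068]
```

View pics/side6z.png

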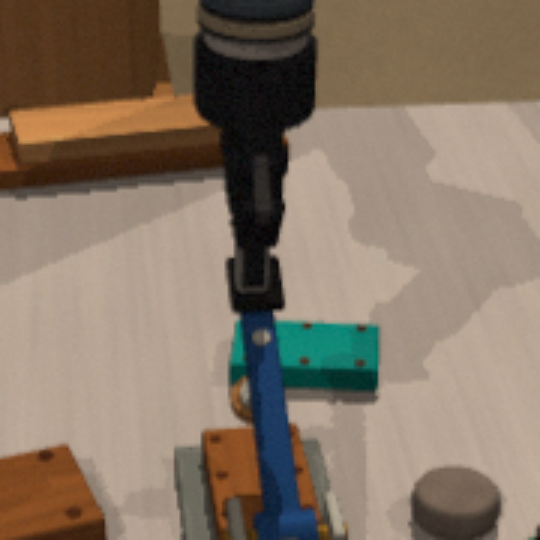

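>>> drive_tool:
  motion: [2,-5,11,0,0,0,0,2,-9,22,0,0,0,0,2,-13,32,0,0,0,0,2,-17,43,0,0,0,0,2,-20,53,0,0,0,0,2,-22,60,0,0,0,0,2,-22,62,0,0,0,0,2,-22,62,0,0,0,0]

```text
t: 8.15
tcp_pos: [0.5089, 0.178, 0.1207]
tool_rot: [1.0, 0.002, -0.005, -0.004]
force: [0.1, 0.7, -0.1]
finger_gap: 0.004
```

>>> drive_tool:
  motion: [0,0,1,0,0,0,0,0,0,2,0,0,0,0,0,0,3,0,0,0,0,0,0,3,0,0,0,0]

```text
t: 8.65
tcp_pos: [0.5088, 0.1782, 0.1181]
tool_rot: [1.0, 0.002, -0.005, -0.004]
force: [-1.9, 0.4, 5.5]
finger_gap: 0.001
```

>>> drive_tool:
  motion: [0,0,1,0,0,0,0,0,0,2,0,0,0,0,0,0,2,0,0,0,0,0,0,2,0,0,0,0]

```text
t: 9.15
tcp_pos: [0.5088, 0.1782, 0.118]
tool_rot: [1.0, 0.002, -0.004, -0.004]
force: [-2.4, -0.6, 14.6]
finger_gap: -0.003
```

>>> drive_tool:
  motion: [0,0,2,0,0,0,0,0,0,3,0,0,0,0,0,0,3,0,0,0,0,0,0,3,0,0,0,0]

```text
t: 9.65
tcp_pos: [0.5088, 0.1783, 0.118]
tool_rot: [1.0, 0.002, -0.004, -0.004]
force: [-4.7, -0.5, 22.0]
finger_gap: 0.001
```

>>> drive_tool:
  motion: [0,0,-3,0,0,0,0,0,0,-10,0,0,0,0,0,0,-40,0,0,0,0,0,0,-90,0,0,0,0,0,0,-140,0,0,0,0,30,0,-180,0,0,0,0,-40,0,-190,0,0,0,0,-60,0,-190,0,0,0,0]

```text
t: 10.65
tcp_pos: [0.4484, 0.1765, 0.3089]
tool_rot: [1.0, 0.002, -0.004, -0.004]
force: [0.6, 0.3, -0.2]
finger_gap: 0.004
```

```bash
python3 - <<'E'
from h import *
s=snap('side','side7');t=snap('top','top7');w=snap('wrist','wrist7')
im=s['color'][130:370,200:400,::-1];cv2.imwrite('pics/side7z.png',cv2.resize(im,None,fx=2.5,fy=2.5))
im=t['color'][120:280,210:410,::-1];cv2.imwrite('pics/top7z.png',cv2.resize(im,None,fx=3.75,fy=3.75))
st=manip.sense();print(st['t'],st['tcp_pos'],st['force'])
print('pad exp side',proj(s,(.510,.18,.118)),proj(t,(.51,.18,.118)))
E
```

```text
10.8 [0.44925799 0.17660026 0.30849723] [0.6871116  0.00420356 0.02102353]
pad exp side (np.float64(263.85660201192957), np.float64(195.43012098235317)) (np.float64(242.34443761382855), np.float64(216.1206650956157))
```

View pics/side7z.png

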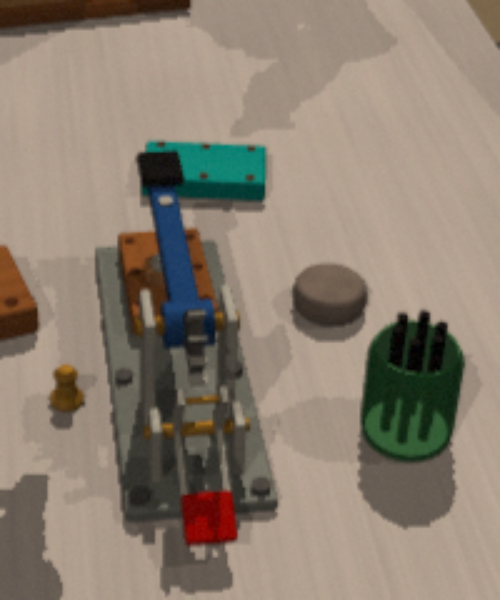

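View pics/top7z.png

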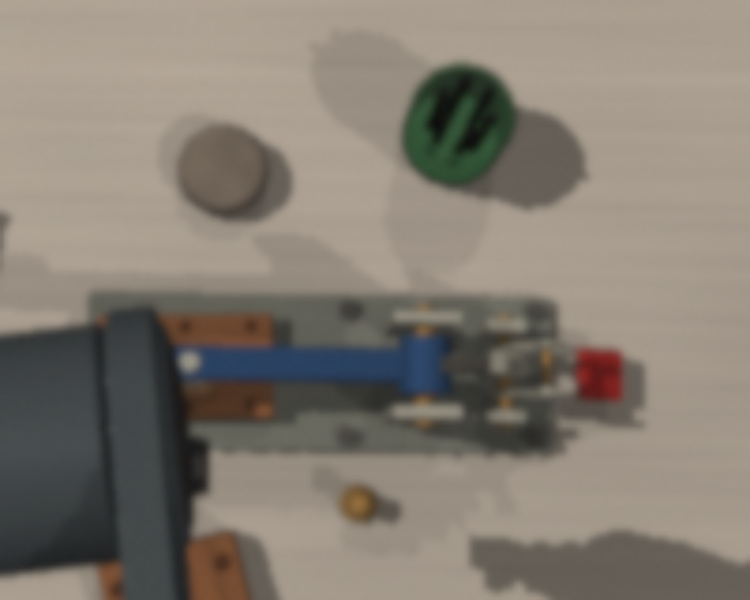

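View pics/wrist7.png

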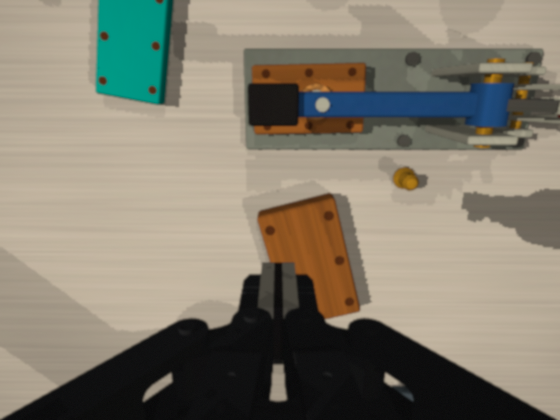

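```bash
python3 -c "
from station import manip
print(manip.sign_off())"
```

```text
the job is handed in; nothing more can be done
None
```

I pressed the red pawl tab down until the force reached 19 N and the tool stalled at its end stop. I then lifted over and pushed the blue arm down by its pad along the arc. It stopped with the fingertips 118 mm above the bench, the height given for the foot on the cedar, and I pressed to 22 N before lifting clear. I handed it in at about 11 s, with no verdict reported.

- **Last pictures, after lifting off:** the tab was still down. The pad was about 2 px from where a level arm should show it in the side view. The cedar edge I could see, the pumice, end pin and jar were at the same pixels as at the start in the top view. The fingers were well clear, with the wrist force near zero.
- **Not checked:** I couldn't measure the joint angles or the force of the foot on the cedar after release. Those rest on the stall height, the 22 N press and the pictures. The robot hid part of the cedar in the last top view. No check failed or disagreed.

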